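Clear the inspection tray, run it in and switch on the shelf lamp

TASK

Clear the sliding inspection tray: stack its longer small case squarely and centred on the large case at the left, long sides parallel, then the shorter one on top in the same way. Then push the tray fully home under the lamp shelf, and last switch on the lamp by pushing the bar of the clip-on switch, hidden under the shelf's front edge, all the way up from below. Leave the large case where it is and do not disturb the other things.

Things in the scene. Friction and masses are not known exactly. Their poses are not given: they have to be found in the camera images.
- lamp_shelf: Fixed white bench shelf: board 400 mm wide (its y), 120 deep (x -60 to +60), 25 thick, underside 170 mm above the bench, on end panels 15 mm thick at y = -190 and +190 mm; front and back open. Origin on the bench below the board's centre; -x points out of its front, towards the robot; z up. Yaw varies.
- tray (a joint): Slide of the aluminium tray in m: 0 = fully home (hard stop), 0.100 = out to the front (shelf -x). About 3 N friction; stays where left. Plate 270 mm wide, 180 deep, top 18 mm above the bench; home, it still stands out 70 mm in front of the board. A gear (56 mm across, top 60 mm above the bench) is fixed to it 160 mm behind the flange. Starts 75 to 100 mm out, the small cases on its front half.
- tray_flange (a point): Top middle of the front face of the tray's upright front flange (120 mm wide, 6 mm thick, top 48 mm and foot 18 mm above the bench), moving with the tray; axes as the shelf's. Push on this face along shelf +x.
- switch_clip: Clip-on switch fixed to the board's front edge, its place along it varies. Steel clip 50 mm wide, seen from above: 4 mm thick in front of the board and on top of it, reaching 30 mm back; under the board a housing 8 mm high, 8 to 28 mm behind the edge. Origin: lower front edge of the board (170 mm above the bench), mid clip; axes as the shelf's.
- switch_bar (a point): Centre of the switch's push bar, moving with it: round grey bar, 16 mm diameter, 48 mm long (along y), hanging under the clip 16 mm behind the board's front edge; when off its axis is 32 mm below the board's underside. Moves straight up only. Axes as the shelf's. A fingertip tilted forward 30 to 50 degrees from vertical gets below the edge and reaches it.
- lamp_switch (a joint): Upward travel of the push bar, in m: 0 = off (lowest), 0.008 = fully up, on (hard stop). About 4 N to move; it stays where it is left.
- base_case: Large closed grey case, loose on the bench to the left: 150 (x) x 90 (y) x 50 (z) mm, 0.9 kg. Origin centre of underside; long side along its x.
- long_case: Longer of the two small closed grey cases on the tray: 100 (x) x 58 (y) x 40 (z) mm, about 0.3 kg. Origin centre of underside; long side along its x.
- short_case: Shorter small closed grey case on the tray: 76 (x) x 52 (y) x 34 (z) mm, about 0.2 kg. Origin centre of underside; long side along its x. The two small cases may stand either way round, left or right on the tray.
- gear_wheel: loose gear wheel lying flat, 65 mm across, 30 mm high with hub; origin centre of underside. Bystander, to the left of the shelf
- socket: upright plain steel cylinder (a socket), 28 mm diameter, 55 mm high; origin centre of underside. Bystander, near the robot
- bearing: bearing ring lying flat, 52 mm outside, 15 mm high; origin centre of underside. Bystander, on top of the shelf board towards its rear
- tin: small aluminium tin on top of the shelf board towards its rear, 44 mm diameter, 55 mm high; origin centre of underside. Bystander
- screwdriver: screwdriver lying on the bench right of the shelf; origin on its underside. Bystander
- oil_bottle: upright white bottle, 60 mm diameter, 150 mm high, right of the shelf; origin centre of underside. Bystander

How it is judged:
On the way, in this order (a step that is already met when the one before it is completed fails the run):
1. the longer small case stands squarely on the large case, released (horizontal distance between long_case and base_case below 0.012 m and angle between the x axis of long_case and the x axis of base_case, either way round below 0.15 rad and z of long_case in the frame of base_case between 0.046 and 0.054 m and contact force between the fingers and long_case below 0.1 N), for 0.2 s.
2. the shorter case stands squarely on the longer one, released (all of step 1 and horizontal distance between short_case and long_case below 0.012 m and angle between the x axis of short_case and the x axis of long_case, either way round below 0.15 rad and z of short_case in the frame of long_case between 0.036 and 0.044 m and contact force between the fingers and short_case below 0.1 N), for 0.2 s.
3. the tray is pushed fully home (value of joint tray below 0.004 m), for 0.2 s.
4. the switch bar is pushed fully up (value of joint lamp_switch above 0.0065 m), for 0.2 s.
At the end, for the whole second after the job is handed in: Long case on large case, short case on long case: each centred within 12 mm, parallel within 0.15 rad, released, at rest; large case moved less than 20 mm; tray within 4 mm of fully home; switch bar more than 6.5 mm up (all of step 2 and linear speed of each of base_case, long_case, short_case below 0.02 m/s and value of joint tray below 0.004 m and value of joint lamp_switch above 0.0065 m and distance of base_case from where it was at the start of the episode below 0.02 m); the robot touches nothing.
It fails at once if a bystander (gear wheel, socket, bearing, tin, screwdriver, oil bottle) is moved by more than 30 mm (distance of any of gear_wheel, socket, bearing, tin, screwdriver, oil_bottle from where it was at the start of the episode above 0.03 m).
It also fails if it takes over 72 s, if anything falls off the work surface, if the arm or the gripper's body presses on something with over 40 N, if the wrist force passes 120 N, or if a joint passes its speed limit or range.

ROBOT

A 6-joint arm with a two-finger parallel gripper is mounted at the origin on the work surface. World frame = base frame: x ahead of the robot, y to its left, z up, the work surface at z = 0. Lengths are in m, angles in rad, forces in N, time in s.
With the tool pointing down it reaches from about 0.275 to 0.825 m from the base axis. Payload 4.9 kg.
Tool frame: the origin (TCP) lies midway between the tips of the shut fingers; the grasp point (between the pads) lies 19 mm behind it (grip_point_offset is the distance from the TCP to the grasp point, in m); z points along the fingers, x is the direction in which the jaws open and shut, and the axes are right-handed (so a half turn about z gives the same grasp; the last joint's range is limited). The gripper opens to 85 mm and grips with 20 to 120 N. Pads are 22 mm wide; open, the fingers measure 114 mm over their backs; the gripper's body (76 mm by 85 mm) begins 54 mm behind the grasp point. The pads swing forward as they close: fully open they stand 13 mm farther back than shut.
Start: joints at [1.022, 0.326, -0.193, 1.052, 0, 1.437], TCP at [0.222, 0.503, 0.207] pointing down, gripper open.
Joint ranges: [-2.65, 2.65], [-0.97, 1.79], [-1.3, 1.35], [-1.93, 2.1], [-1.47, 1.37], [-3.14, 3.14]. Speed limits (rad/s): [2.57, 2.57, 3.14, 3.14, 3.14, 3.14].

INTERFACE

Orientations are given as a rotation vector (axis times angle).
In Python, from cell import * gives the robot as it stands. Calls block until the motion is done:
- movep(position, orientation): joint-space move of the TCP to a pose.
- move_l(position, velocity=0.15, rot=None, until_force=None): straight line of the TCP; rot=None keeps the orientation; velocity is the mean speed in m/s. With until_force (N) it stops when the force on the tool has changed by that much, and returns True; else False.
- set_joints(angles): joint-space move.
- let_go() and grab(newtons=None): open the fingers fully, or close them until they stop; newtons is the grip in N (None keeps the last).
- sleep(seconds).
- ik(position, orientation): joint angles nearest the present ones, or None.
- get_state(): the state.
- grab_frame(name): name is "scene" or "top" or "wrist"; returns a dict with "img" (480x640x3 uint8, red, green, blue), "fx", "fy", "cx", "cy" (pixels), "k1" (the pictures are not rectified: a ray, as slopes to the right and down, at radius r is drawn at 1 + k1 r^2 times it, then the intrinsics apply), "cam_to_world" (4x4, takes a point from camera to world coordinates); the wrist camera has in their place "T_tool_cam" (4x4, takes a point from camera to tool coordinates, whose origin is the TCP and whose axes are the tool frame's). Camera axes: x right, y down, z forward; pixel columns grow to the right and rows downward; lengths in m; the calibration is good to about 2 mm. A picture is of the moment at which its call begins: read the wrist's pose just before it. There is no depth.
A pose or a line that the arm cannot do raises MotionError and nothing moves.
- sign_off(): hands the job in, once; it reports no verdict.
Trained networks look in the newest picture that a camera, given by its name, has taken for a name from the list of things; names that differ only in an ending like _2 or _b are one class to them, and where a whole thing is asked for, a point or a joint stands for the part that bears it (a point fixed in the world has none). Each returns a list of dicts, best first, with "score" (0 to 1); they miss things now and then, are a little off and sometimes report something else, mostly with a low value. They report only what shows in the picture. A call takes as long as a camera call.
- spot_in(camera, name): "centre" ([column, row] in pixels, amid what is visible of it).
- silhouettes(camera, name): "mask" (480x640 bool, what is visible of it) and "centre" ([column, row] in pixels, amid what is visible of it).
- tip_of(camera, name): "centre" ([column, row] in pixels: a listed point, or the origin of a listed thing).
The state is a dict: "clock": time; "q": joint angles; "joint_velocities": joint speeds; "tau": joint torques, N m; "position": TCP position; "eef_rot": TCP orientation; "contact_force": force on the tool from outside, world axes, zero at the start; "wrist_torque": the same for the moment, N m; "finger_gap": opening from 0.0 (shut) to 1.0 (fully open).
Only numpy, scipy, OpenCV 4.12 (cv2) and the standard library are available. Lean on these libraries where they do the work, as an engineer would, in place of code of your own. Each camera call takes 0.05 s, during which the arm holds its last target.

## Working session

There is one attempt and no reset: what is moved stays moved. The work goes in short steps, each a Python script; the robot and the scene stay as the last script left them, time stands still between calls to the robot, and variables do not carry over. Pictures are saved under pics/ and viewed, and the job is handed in when it is done.

```bash
ls; mkdir -p pics; python3 - <<'E'
from cell import *
import cv2
for c in ["scene","top","wrist"]:
    f=grab_frame(c); cv2.imwrite(f"pics/a_{c}.png",f["img"][:,:,::-1])
    print(c,{k:v for k,v in f.items() if k!="img"})
    for n in ["base_case","long_case","short_case","tray_flange","switch_clip","switch_bar","lamp_shelf","socket"]:
        print(n,[(round(d["score"],2),[round(float(v)) for v in d["centre"]]) for d in tip_of(c,n)[:3]])
s=get_state();print(s)
E
```

```text
pics
scene {'fx': 454.24495117401545, 'fy': 454.24495117401545, 'cx': 320.7766826276296, 'cy': 238.6712043728879, 'k1': -0.10132568211603254, 'cam_to_world': array([[-0.82276111,  0.42150615, -0.38130921,  0.92040139],
       [ 0.56837459,  0.61462285, -0.54698179,  0.453218  ],
       [ 0.00380516, -0.66676181, -0.74526117,  0.80668726],
       [ 0.        ,  0.        ,  0.        ,  1.        ]])}
base_case [(0.57, [469, 360]), (0.41, [437, 285])]
long_case [(0.71, [288, 232])]
short_case [(0.86, [330, 277])]
tray_flange [(0.71, [336, 229])]
switch_clip [(0.86, [281, 218]), (0.41, [436, 288])]
switch_bar []
lamp_shelf [(0.35, [437, 289])]
socket [(0.87, [436, 288])]
top {'fx': 445.63620459434566, 'fy': 445.63620459434566, 'cx': 315.7198272356325, 'cy': 244.14822909452505, 'k1': -0.021702886863346333, 'cam_to_world': array([[ 0.01154452, -0.98127781,  0.19225138,  0.39841948],
       [-0.99979401, -0.01453723, -0.01416329, -0.05554069],
       [ 0.01669292, -0.19204827, -0.9812435 ,  1.05631144],
       [ 0.        ,  0.        ,  0.        ,  1.        ]])}
base_case [(0.8, [165, 
[... 860 characters left out ...]

socket []
{'clock': 1.35, 'q': array([ 1.02178703e+00,  3.26177977e-01, -1.92599904e-01,  1.05198685e+00,
       -1.63596964e-05,  1.43658485e+00]), 'joint_velocities': array([ 8.62364063e-04, -1.13837799e-04, -1.97275736e-04, -8.94099832e-04,
        1.11165028e-03,  1.08311358e-05]), 'tau': array([-1.10779521e-03, -4.43326414e+01,  2.62757725e+01,  1.29830605e-03,
       -2.11756123e-04,  9.63717639e-06]), 'position': array([0.22166562, 0.50337939, 0.20659288]), 'eef_rot': array([2.63126327e+00, 1.71640626e+00, 5.58589550e-05]), 'contact_force': array([ 0.25162493,  0.36621456, -0.08184913]), 'wrist_torque': array([ 0.01032296,  0.02538271, -0.02828572]), 'finger_gap': 1.0028833677242532}
```

View pics/a_top.png

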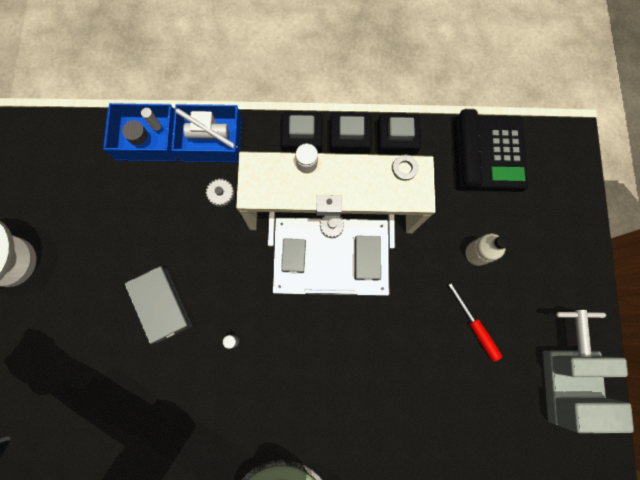

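View pics/a_scene.png

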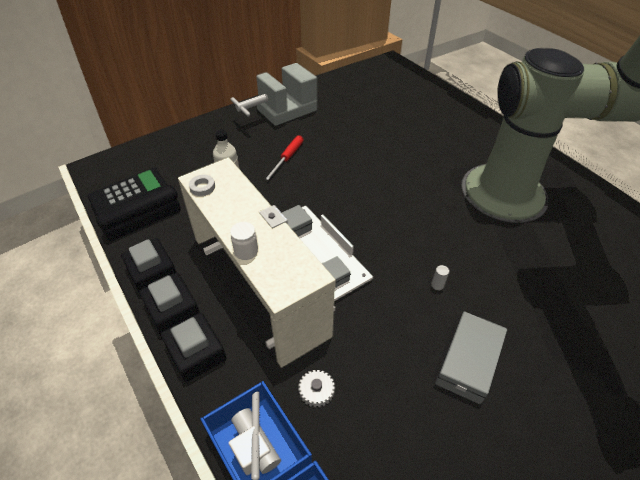

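View pics/a_wrist.png

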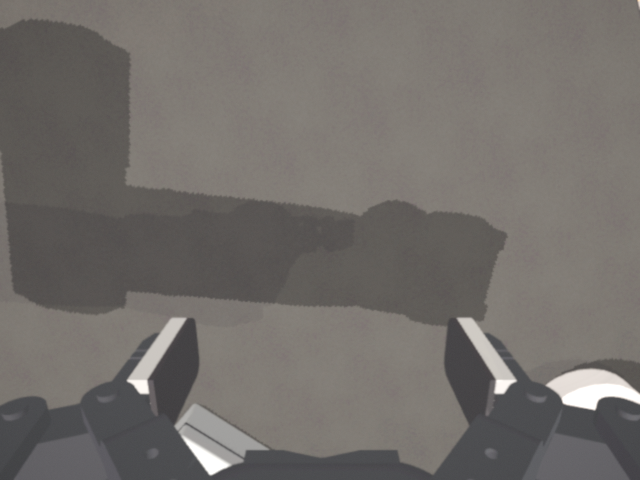

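```bash
cat > h.py <<'E'
from cell import *
import numpy as np, cv2
from scipy.optimize import minimize
from scipy.spatial.transform import Rotation as R
def camT(f,s=None):
    if "cam_to_world" in f: return f["cam_to_world"]
    T=np.eye(4);T[:3,:3]=R.from_rotvec(s["eef_rot"]).as_matrix();T[:3,3]=s["position"]
    return T@f["T_tool_cam"]
def proj(f,T,P):
    P=np.atleast_2d(P);c=(P-T[:3,3])@T[:3,:3]
    x=c[:,:2]/c[:,2:];r2=(x**2).sum(1,keepdims=True);x=x*(1+f["k1"]*r2)
    return x*[f["fx"],f["fy"]]+[f["cx"],f["cy"]]
def ray(f,T,px):
    d=(np.array(px,float)-[f["cx"],f["cy"]])/[f["fx"],f["fy"]];u=d.copy()
    for _ in range(20):u=d/(1+f["k1"]*(u@u))
    return T[:3,:3]@np.r_[u,1]
def onz(f,T,px,z):
    d=ray(f,T,px);return T[:3,3]+d*(z-T[2,3])/d[2]
def box(x,y,yaw,dx,dy,z0,z1):
    c,s=np.cos(yaw),np.sin(yaw);return np.array([[x+c*a*dx/2-s*b*dy/2,y+s*a*dx/2+c*b*dy/2,z] for z in(z0,z1) for a in(-1,1) for b in(-1,1)])
def hullmask(f,T,P,S=4):
    h=cv2.convexHull(proj(f,T,P).astype(np.float32))
    m=np.zeros((480,640),np.uint8);cv2.fillConvexPoly(m,np.round(h*16).astype(np.int32),255,cv2.LINE_AA,4);return m/255.
def fit(views,dims,z0,p0):
    # views: list of (f,T,mask)
    def cost(p):
        t=0
        for f,T,m in views:
            h=hullmask(f,T,box(*p,dims[0],dims[1],z0,z0+dims[2]));t+=np.abs(h-m).sum()/m.sum()
        return t/len(views)
    best=None
    for dyaw in (0,.2,-.2):
        r=minimize(cost,np.array(p0)+[0,0,dyaw],method="Nelder-Mead",options=dict(initial_simplex=np.array(p0)+[0,0,dyaw]+np.array([[0,0,0],[.015,0,0],[0,.015,0],[0,0,.15]]),xatol=1e-4,fatol=1e-5))
        if best is None or r.fun<best.fun:best=r
    return best.x,best.fun
E
python3 - <<'E'
from h import *
F={};
for c in ["scene","top"]:
    f=grab_frame(c);F[c]=f
    for n in ["base_case","long_case","short_case","lamp_shelf","tray","switch_clip","socket","gear_wheel"]:
        d=silhouettes(c,n)
        if d: print(c,n,d[0]["score"],d[0]["mask"].sum(),np.round(d[0]["centre"]));F[c,n]=d[0]["mask"].astype(float)
import pickle;pickle.dump(F,open("F.pkl","wb"))
t=F["top"];T=t["cam_to_world"];s_=F["scene"]
for n,dims,z0,px,yaw in [("base_case",(.15,.09,.05),0,(157,305),.3),("long_case",(.1,.058,.04),.018,(368,258),0),("short_case",(.076,.052,.034),.018,(293,256),0)]:
    p=onz(t,T,px,z0+dims[2]);
    for nm,vs in (("top",["top"]),("scene",["scene"]),("both",["top","scene"])):
        vs=[v for v in vs if (v,n) in F]
        if vs:print(n,nm,fit([(F[v],F[v]["cam_to_world"],F[v,n]) for v in vs],dims,z0,[p[0],p[1],yaw]))
for nm,px,z in [("shelfFL",(237,208),.195),("FR",(434,214),.195),("BL",(240,153),.195),("BR",(434,157),.195),("flangeL",(305,290),.048),("fR",(354,290),.048),("clip",(329,214),.195),("socket",(230,342),.055),("gear",(219,192),.03)]:print(nm,onz(t,T,px,z))
E
```

```text
scene base_case 0.76 4080 [472. 356.]
scene long_case 0.72 606 [298. 220.]
scene lamp_shelf 0.65 15828 [280. 257.]
scene tray 0.65 2280 [336. 247.]
scene switch_clip 0.75 318 [272. 214.]
scene socket 0.85 292 [442. 278.]
scene gear_wheel 0.73 1002 [313. 388.]
top base_case 0.77 3004 [161. 304.]
top long_case 0.91 1175 [364. 258.]
top short_case 0.79 772 [296. 258.]
top lamp_shelf 0.72 17880 [331. 194.]
top tray 0.56 6778 [330. 257.]
top switch_clip 0.66 486 [327. 205.]
top socket 0.49 156 [234. 342.]
top gear_wheel 0.79 579 [220. 193.]
base_case top (array([0.45574587, 0.28743349, 0.4672554 ]), np.float64(0.09940079893475368))
base_case scene (array([0.4530252 , 0.28790358, 0.46681572]), np.float64(0.05384755863129565))
base_case both (array([0.45356184, 0.28789302, 0.46701421]), np.float64(0.07742257983844172))
long_case top (array([ 0.56652589, -0.18929511, -0.03592826]), np.float64(0.12645807259073844))
long_case scene (array([ 0.52747189, -0.20738558,  1.07880794]), np.float64(0.8975344593282859))
long_case both (array([ 0.56568421, -0.18928825, -0.03354277]), np.float64(0.7611527170238926))
short_case top (array([ 0.5704424 , -0.01873728, -0.04371584]), np.float64(0.13624403129127297))
short_case both (array([ 0.5704424 , -0.01873728, -0.04371584]), np.float64(0.13624403129127297))
shelfFL [0.6383988  0.09008995 0.195     ]
FR [ 0.63239526 -0.3048534   0.195     ]
BL [0.75516495 0.08937727 0.195     ]
BR [ 0.75396223 -0.30986323  0.195     ]
flangeL [ 0.4900314  -0.04708623  0.048     ]
fR [ 0.49146529 -0.1580038   0.048     ]
clip [ 0.62892281 -0.09379127  0.195     ]
socket [0.37321787 0.11543336 0.055     ]
gear [0.7233899  0.16288885 0.03      ]
```

```bash
python3 - <<'E'
import cv2
t=cv2.imread("pics/a_top.png");cv2.imwrite("pics/b.png",cv2.resize(t[140:310,225:445],None,fx=3.5,fy=3.5,interpolation=cv2.INTER_CUBIC))
E
```

```text
(no output)
```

View pics/b.png

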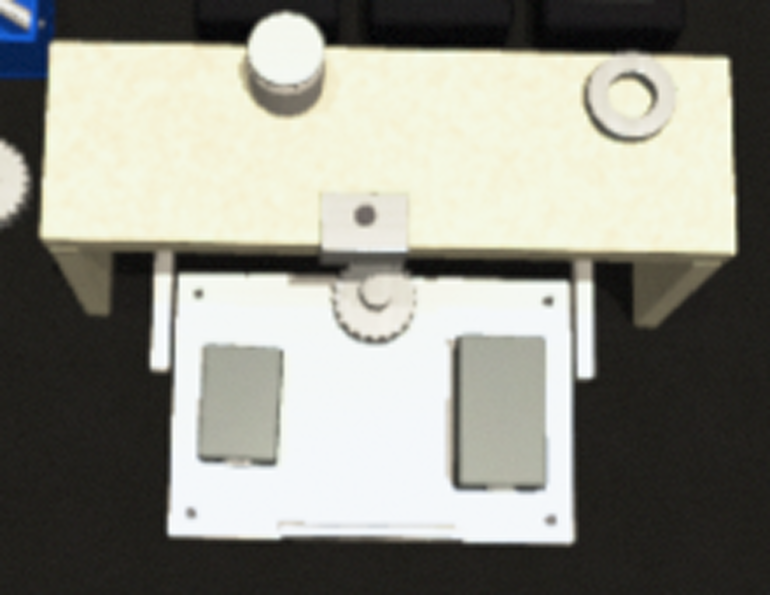

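```bash
cat >> h.py <<'E'
def down(yaw):
    s,c=np.sin(yaw),np.cos(yaw);return R.from_matrix(np.array([[-s,c,0],[c,s,0],[0,0,-1.]])).as_rotvec()
def look(tag,specs):
    s=get_state();f=grab_frame("wrist");T=camT(f,s);cv2.imwrite(f"pics/{tag}.png",f["img"][:,:,::-1]);out={}
    im=f["img"][:,:,::-1].copy()
    for n,dims,z0,p0 in specs:
        d=silhouettes("wrist",n)
        if not d: print(n,"none");continue
        m=d[0]["mask"].astype(float);p,c=fit([(f,T,m)],dims,z0,p0);out[n]=p
        print(n,round(d[0]["score"],2),int(m.sum()),np.round(p,4),"cost",round(c,3))
        for q in proj(f,T,box(*p,dims[0],dims[1],z0,z0+dims[2])):cv2.circle(im,tuple(int(v) for v in np.round(q)),2,(0,0,255),-1)
        cn,_=cv2.findContours(m.astype(np.uint8),cv2.RETR_EXTERNAL,cv2.CHAIN_APPROX_NONE);cv2.drawContours(im,cn,-1,(0,255,0),1)
    cv2.imwrite(f"pics/{tag}.png",im)
    np.savez(f"pics/{tag}.npz",img=f["img"],T=T,K=[f["fx"],f["fy"],f["cx"],f["cy"],f["k1"]])
    return out
BD=(.15,.09,.05);LD=(.1,.058,.04);SD=(.076,.052,.034)
E
python3 - <<'E'
from h import *
print(get_state()["clock"])
movep([.43,.28,.26],down(0.467));print(get_state()["clock"])
look("c1",[("base_case",BD,0,[.4536,.2879,.467])])
movep([.52,-.1,.28],down(-.02));print(get_state()["clock"])
look("c2",[("long_case",LD,.018,[.5665,-.189,-.03]),("short_case",SD,.018,[.570,-.0187,-.03])])
for n in ["tray_flange","switch_clip"]:
    for d in tip_of("wrist",n): print(n,d)
print(get_state()["clock"])
E
```

```text
2.25
3.5667
base_case 0.86 15693 [0.4532 0.2899 0.4847] cost 0.04
5.1167
long_case 0.8 6821 [ 0.5674 -0.188  -0.0242] cost 0.057
short_case 0.86 4471 [ 0.5709 -0.0172 -0.013 ] cost 0.087
tray_flange {'centre': [310.5, 153.3], 'score': 0.57}
switch_clip {'centre': [335.1, 376.5], 'score': 0.77}
switch_clip {'centre': [394.6, 234.9], 'score': 0.57}
5.3667
```

View pics/c1.png

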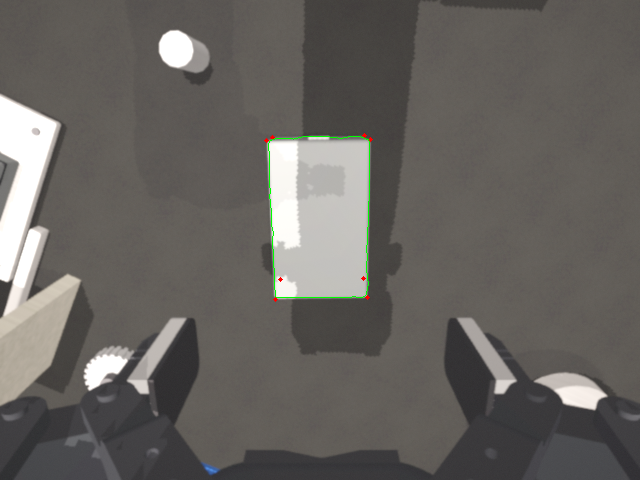

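View pics/c2.png

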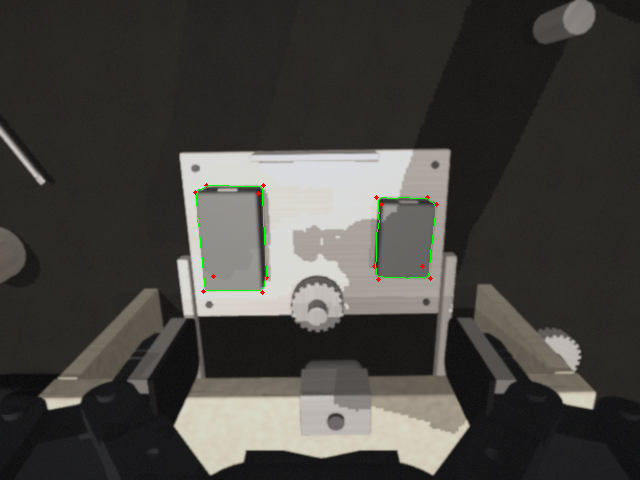

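```bash
python3 - <<'E'
from h import *
d=np.load("pics/c2.npz");T=d["T"];f=dict(zip(["fx","fy","cx","cy","k1"],d["K"]))
for n,px,z in [("trayFR",(181,153),.018),("trayFL",(449,149),.018),("flR",(252,153),.048),("flL",(379,153),.048),("trayBR",(190,317),.018),("trayBL",(444,313),.018),
 ("shelf front top at 192",(192,396),.195),("shelf front top at 450",(450,392),.195),("lower192",(192,378),.17),("lower 450",(450,376),.17),
 ("clipFL",(300,377),.195),("clipFR",(370,376),.195)]: print(n,np.round(onz(f,T,px,z),4))
im=d["img"][:,:,::-1];cv2.imwrite("pics/c3.png",cv2.resize(im[140:440,170:470],None,fx=2,fy=2,interpolation=cv2.INTER_CUBIC))
E
```

```text
trayFR [ 0.4845 -0.2379  0.018 ]
trayFL [0.4855 0.0285 0.018 ]
flR [ 0.483  -0.1622  0.048 ]
flL [ 0.4852 -0.0449  0.048 ]
trayBR [ 0.6655 -0.249   0.018 ]
trayBL [0.6657 0.0357 0.018 ]
shelf front top at 192 [ 0.6362 -0.1923  0.195 ]
shelf front top at 450 [ 0.6363 -0.0105  0.195 ]
lower192 [ 0.6389 -0.1998  0.17  ]
lower 450 [ 0.6408 -0.003   0.17  ]
clipFL [ 0.6217 -0.1155  0.195 ]
clipFR [ 0.6218 -0.0671  0.195 ]
```

View pics/c3.png

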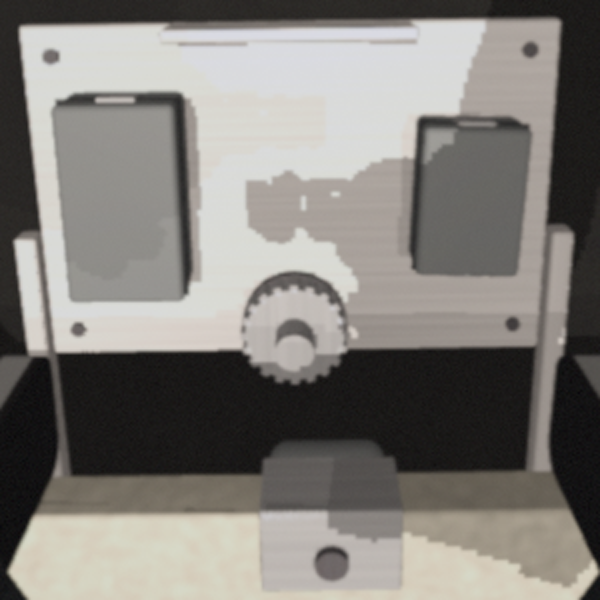

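```bash
python3 - <<'E'
from h import *
r=down(-.024)
movep([.566,-.188,.12],r)
move_l([.566,-.188,.028],.12)
grab(40);s=get_state();print(s["finger_gap"],s["position"],s["clock"])
move_l([.566,-.188,.16],.2)
s=get_state();print(s["finger_gap"],s["contact_force"],s["clock"])
move_l([.49,-.10,.18],.3)
b=np.array([.4533,.2892]);by=.480
# grasp offset (tool -> case centre) along case x: +.0014
u=np.array([np.cos(by),np.sin(by)])
t=b-.0014*u
movep([*t,.18],down(by));print(get_state()["clock"])
look("d1",[("base_case",BD,0,[*b,by]),])
E
```

```text
0.003495246728714371 [ 0.57121358 -0.18973859  0.03328217] 7.825
0.0018345014477633118 [0.11461533 0.56123387 0.03334323] 8.6333
10.625
base_case 0.75 24804 [0.4527 0.2897 0.4745] cost 0.047
```

View pics/d1.png

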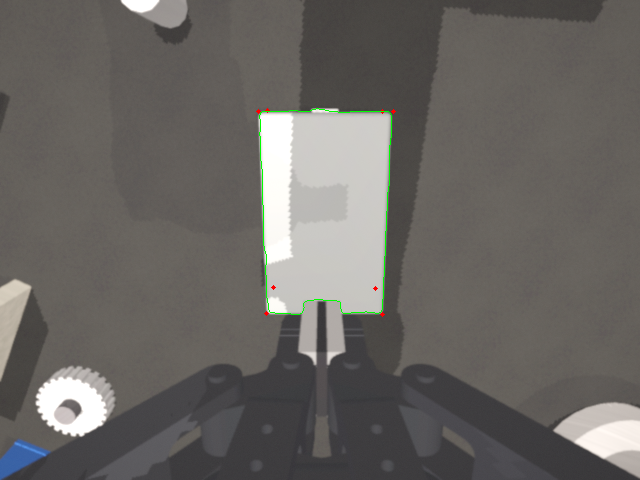

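```bash
python3 - <<'E'
from h import *
f=grab_frame("top");im=f["img"][:,:,::-1];cv2.imwrite("pics/e1.png",cv2.resize(im[140:350,100:445],None,fx=2.3,fy=2.3,interpolation=cv2.INTER_CUBIC))
f=grab_frame("scene");im=f["img"][:,:,::-1];cv2.imwrite("pics/e2.png",im)
s=get_state();print(s["position"],s["contact_force"])
E
```

```text
[0.45264855 0.28761668 0.18003702] [-0.3471592   0.87361936  0.37290581]
```

View pics/e1.png

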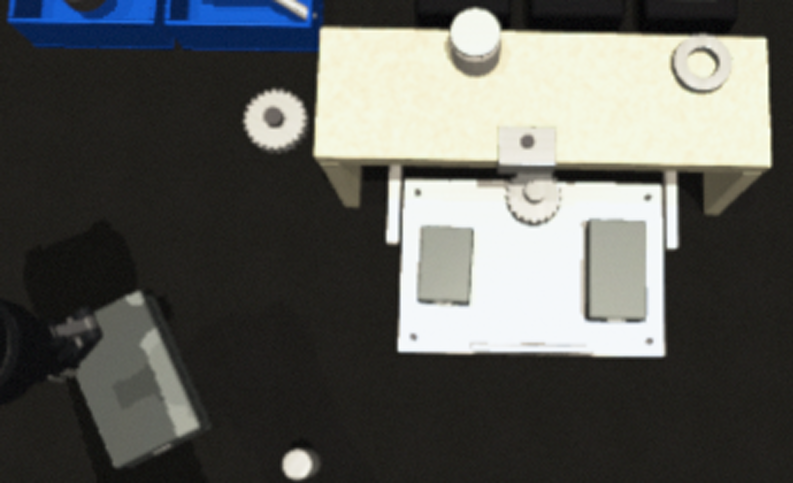

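View pics/e2.png

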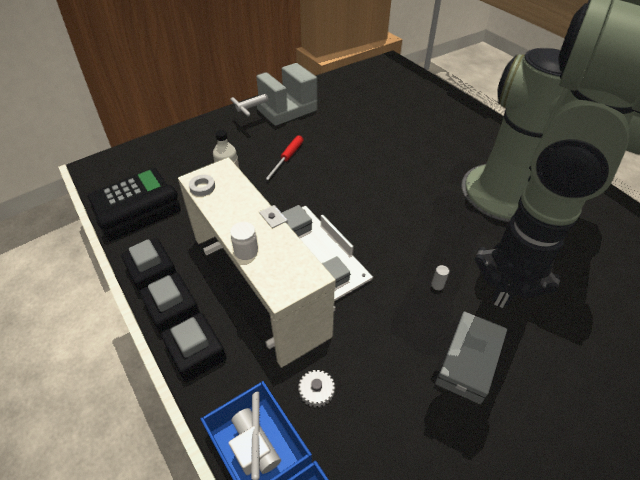

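```bash
python3 - <<'E'
from h import *
r=down(-.024)
move_l([.47,.1,.2],.4)
movep([.566,-.188,.12],r)
look("g0",[("long_case",LD,.018,[.5665,-.189,-.03])])
s=get_state();print(s["position"],s["clock"])
move_l([.566,-.188,.030],.12)
s=get_state();print(s["position"],s["contact_force"],s["finger_gap"],s["clock"])
look("g1",[])
E
```

```text
long_case 0.76 15971 [ 0.5677 -0.1881 -0.0025] cost 0.14
[ 0.56637341 -0.18630839  0.12064918] 12.75
[ 0.56980858 -0.18720724  0.03328175] [ 0.62813081  5.33380685 16.46686286] 0.003284988110199117 13.65
```

View pics/g0.png

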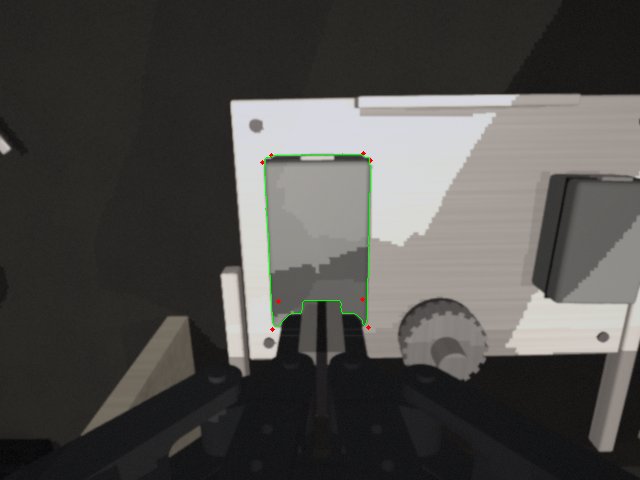

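View pics/g1.png

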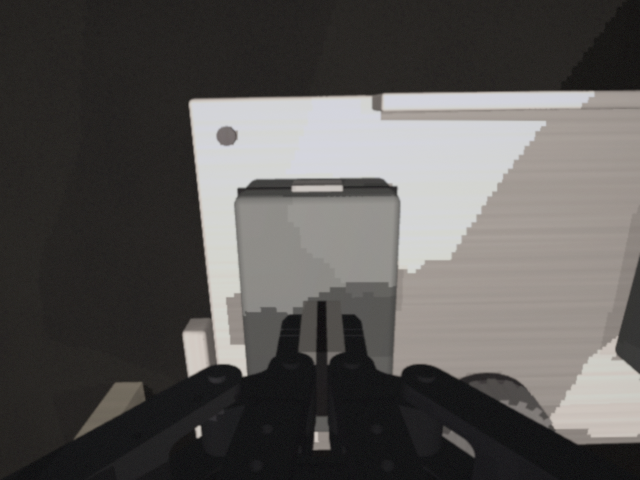

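```bash
python3 - <<'E'
from h import *
move_l([.566,-.187,.13],.2)
let_go()
p=look("g2",[("long_case",LD,.018,[.5677,-.1881,-.02])])["long_case"]
s=get_state();print(s["position"],s["contact_force"],s["finger_gap"],s["clock"])
E
```

```text
long_case 0.82 16150 [ 0.5721 -0.1882 -0.011 ] cost 0.038
[ 0.56603991 -0.18700721  0.13006982] [-0.04874994  0.36077432 -0.28580237] 1.0011929700571132 15.2333
```

View pics/g2.png

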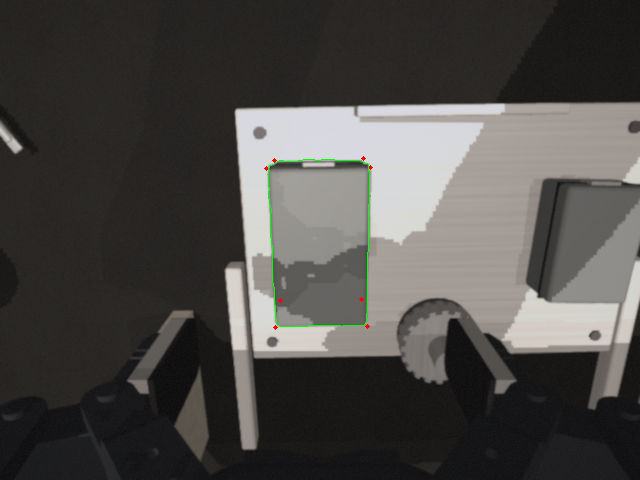

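```bash
python3 - <<'E'
from h import *
r=down(-.013)
move_l([.569,-.188,.05],.2,rot=r)
print(move_l([.569,-.188,.000],.08,until_force=8))
s=get_state();print(s["position"],s["contact_force"],s["clock"])
grab(40)
s=get_state();print(s["position"],s["contact_force"],s["finger_gap"],s["clock"])
look("g3",[])
E
```

```text
False
[ 5.69271600e-01 -1.88118292e-01  2.02850138e-04] [0.15028986 0.89380718 0.82909197] 16.5583
[ 0.56960995 -0.18831557  0.00078968] [-1.03920465  0.07490599  4.42107199] 0.6691591532347367 16.9333
```

View pics/g3.png

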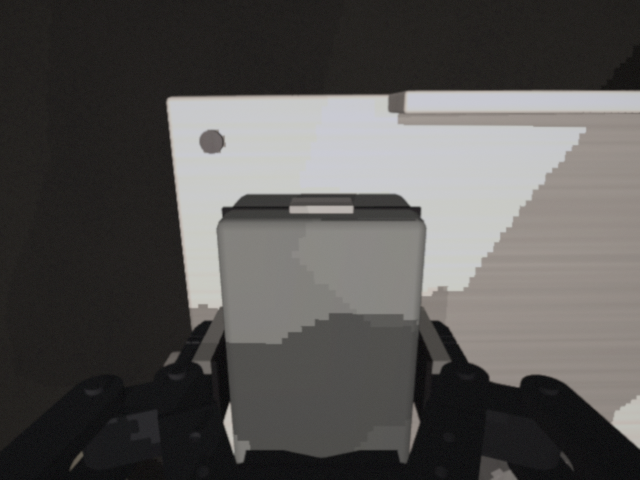

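```bash
python3 - <<'E'
from h import *
d=np.load("pics/g3.npz");T=d["T"];f=dict(zip(["fx","fy","cx","cy","k1"],d["K"]))
for px in [(220,222),(322,220),(424,222),(322,212)]: print(np.round(onz(f,T,px,.058),4))
move_l([.569,-.188,.15],.2)
s=get_state();print(s["finger_gap"],s["contact_force"],s["clock"])
move_l([.49,-.08,.16],.3)
b=np.array([.4530,.2895]);by=.478
u=np.array([np.cos(by),np.sin(by)])
t=b-.003*u
movep([*t,.12],down(by))
print(move_l([*t,.050],.15),move_l([*t,.030],.04,until_force=5))
s=get_state();print(s["position"],s["contact_force"],s["clock"])
let_go()
move_l([*t,.15],.2)
look("h1",[("base_case",BD,0,[*b,by]),("long_case",LD,.05,[*b,by])]);print(get_state()["clock"])
E
```

```text
[ 0.5226 -0.2148  0.058 ]
[ 0.5224 -0.1874  0.058 ]
[ 0.5233 -0.1601  0.058 ]
[ 0.5202 -0.1874  0.058 ]
0.6714173878937102 [-0.83161042 -0.76954267 -3.70677854] 17.8833
False True
[0.45054433 0.2882611  0.03261201] [-0.01216417  0.55202965  3.17373252] 20.95
base_case 0.78 12551 [0.4524 0.2895 0.4845] cost 1.491
long_case 0.7 17731 [0.4535 0.2893 0.4773] cost 0.045
22.2417
```

View pics/h1.png

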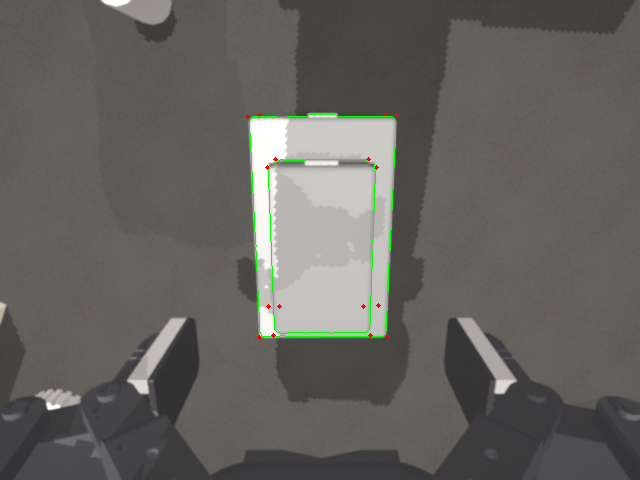

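```bash
python3 - <<'E'
from h import *
move_l([.47,.12,.20],.4)
movep([.566,-.017,.13],down(-.01))
p=look("i1",[("short_case",SD,.018,[.573,-.017,-.01])])["short_case"]
a,b_,c=p
assert abs(a-.573)<.012 and abs(b_+.017)<.01 and abs(c)<.15
r=down(c)
u=np.array([np.cos(c),np.sin(c)])
g=p[:2]-.002*u
move_l([*g,.05],.2,rot=r)
print(move_l([*g,-.002],.08,until_force=8))
grab(40)
s=get_state();print(s["position"],s["contact_force"],s["finger_gap"],s["clock"])
look("i2",[])
d=np.load("pics/i2.npz");T=d["T"];f=dict(zip(["fx","fy","cx","cy","k1"],d["K"]))
E
```

```text
short_case 0.74 10573 [ 0.5763 -0.017  -0.0399] cost 0.055
False
[ 0.57488785 -0.01707547 -0.00132099] [-0.55712328  1.12488403  5.07521301] 0.6000263805053858 25.4583
```

View pics/i1.png

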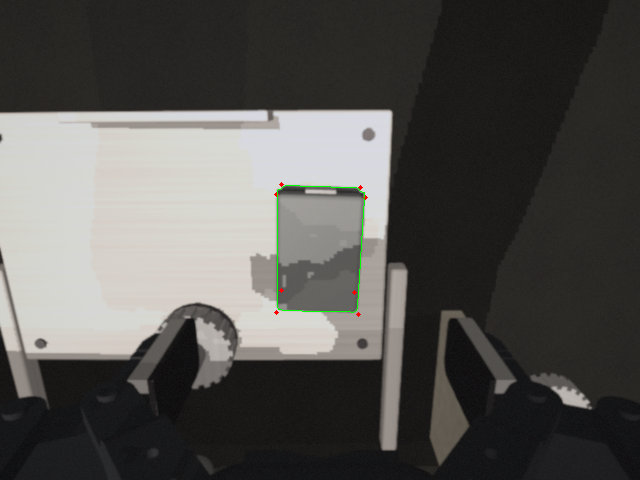

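View pics/i2.png

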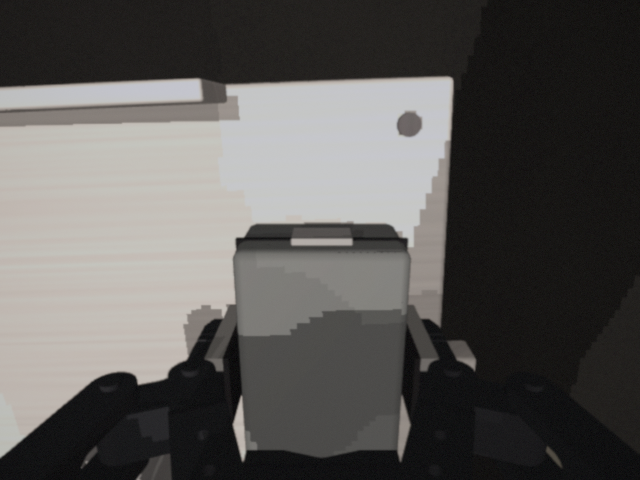

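```bash
python3 - <<'E'
from h import *
d=np.load("pics/i2.npz");T=d["T"];f=dict(zip(["fx","fy","cx","cy","k1"],d["K"]))
e=onz(f,T,(322,249),.052);print(np.round(e,4))
off=e[0]+.038-.5749;print("off",off)
assert -.004<off<.008
off=min(max(off,0),.004)
move_l([.5745,-.017,.15],.2)
s=get_state();print(s["finger_gap"],s["clock"])
move_l([.49,.05,.17],.3)
b=np.array([.4534,.2893]);by=.477
u=np.array([np.cos(by),np.sin(by)]);t=b-off*u
movep([*t,.15],down(by))
print(move_l([*t,.085],.15),move_l([*t,.066],.04,until_force=4))
s=get_state();print(s["position"],s["contact_force"],s["clock"])
let_go()
move_l([*t,.18],.2)
look("j1",[("long_case",LD,.05,[*b,by]),("short_case",SD,.09,[*b,by])]);print(get_state()["clock"])
E
```

```text
[ 0.5372 -0.0153  0.052 ]
off 0.0002739804882027075
0.5996234897097751 26.4167
False True
[0.45381343 0.28944316 0.07035206] [ 0.2276318  -0.164232    3.69097886] 28.8917
long_case 0.9 2951 [0.4526 0.2892 0.4907] cost 4.093
short_case 0.98 12733 [0.4553 0.2901 0.4796] cost 0.054
30.1833
```

View pics/j1.png

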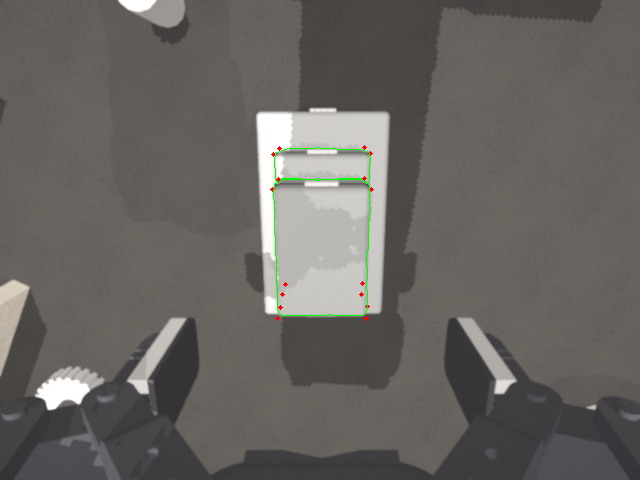

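```bash
python3 - <<'E'
from h import *
grab(40)
move_l([.44,.10,.2],.35)
movep([.445,-.104,.10],down(-.005))
print(move_l([.445,-.104,.004],.15,until_force=10))
print(move_l([.61,-.104,.004],.06,until_force=16))
s=get_state();print(s["position"],s["contact_force"],s["clock"])
move_l([.48,-.104,.004],.2)
move_l([.48,-.104,.16],.25)
f=look("k1",[]);s=get_state();print(s["clock"])
for n in ["tray_flange","switch_clip","switch_bar"]: print(n,tip_of("wrist",n)[:2])
E
```

```text
False
True
[ 0.55497994 -0.10390615  0.00286187] [ 0.75801044 -0.84519192  1.26501456] 35.0833
36.4167
tray_flange []
switch_clip []
switch_bar []
```

View pics/k1.png

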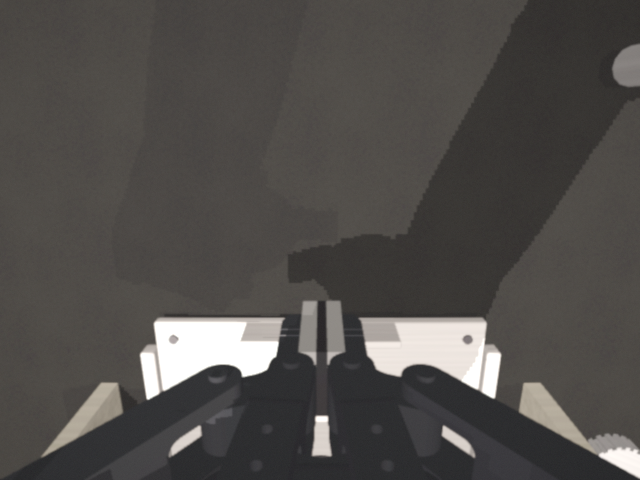

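```bash
python3 - <<'E'
from h import *
d=np.load("pics/k1.npz");T=d["T"];f=dict(zip(["fx","fy","cx","cy","k1"],d["K"]))
for px in [(160,318),(486,318)]: print(np.round(onz(f,T,px,.018),4))
s=get_state();
F={}
for c in ["top","scene"]:
    F[c]=g=grab_frame(c);im=g["img"][:,:,::-1].copy();cv2.imwrite(f"pics/l_{c}.png",im)
    if c=="top":
        Tt=g["cam_to_world"]
g=F["scene"];Ts=g["cam_to_world"];im=g["img"][:,:,::-1].copy()
Rm=R.from_rotvec(s["eef_rot"]).as_matrix()
pts=[(0,-.025,-.05,-.073,-.098)]
for z,col in zip((0,-.025,-.073,-.098),((0,0,255),(0,255,0),(255,0,0),(0,255,255))):
    q=proj(g,Ts,s["position"]+Rm@[0,0,z])[0];print(z,np.round(q,1));cv2.circle(im,tuple(int(v) for v in np.round(q)),1,col,-1)
q=proj(g,Ts,s["position"])[0].astype(int)
x0,y0=max(q[0]-80,0),max(q[1]-100,0)
cv2.imwrite("pics/l1.png",cv2.resize(im[y0:y0+140,x0:x0+180],None,fx=4,fy=4,interpolation=cv2.INTER_NEAREST));print(x0,y0,s["position"],s["clock"])
E
```

```text
[ 0.5639 -0.2346  0.018 ]
[0.5652 0.0284 0.018 ]
0 [341.8 193.1]
-0.025 [342.1 184.2]
-0.073 [342.8 166.1]
-0.098 [343.1 156.2]
261 93 [ 0.47900109 -0.10359149  0.15837517] 36.5667
```

View pics/l1.png

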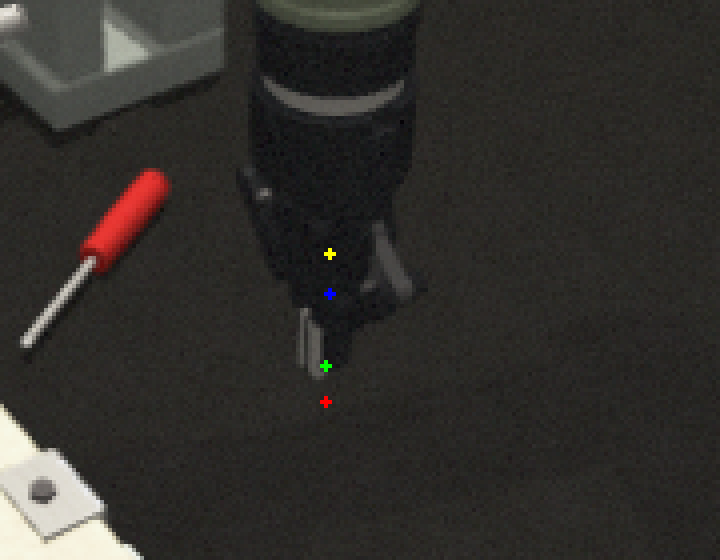

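View pics/l_top.png

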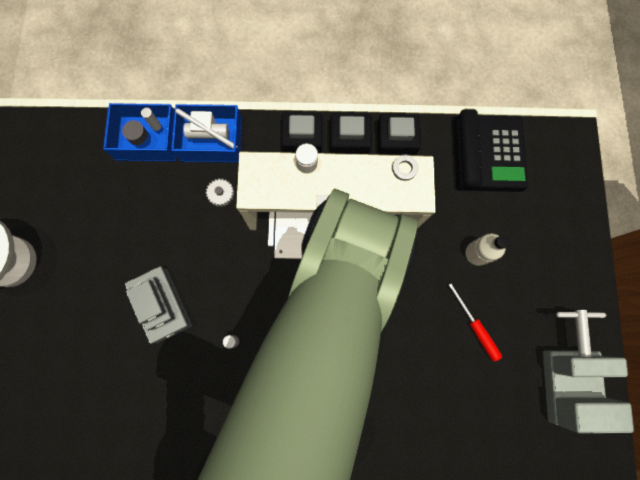

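```bash
cat >> h.py <<'E'
def tilt(th,yaw=-.005):
    s,c=np.sin(th),np.cos(th);M=np.array([[0,c,s],[1,0,0],[0,s,-c]]);M=R.from_euler("z",yaw).as_matrix()@M
    return M
def tcp_for_corner(c,th):
    M=tilt(th);return np.array(c)-M@[0,.011,-.025]
E
python3 - <<'E'
from h import *
f=cv2.imread("pics/l_top.png")
g=grab_frame("top");print(onz(g,g["cam_to_world"],(276,258),.018),onz(g,g["cam_to_world"],(274,294),.018))
for th in (45,50):
    for c in ([.58,-.092,.10],[.658,-.092,.10],[.658,-.092,.14]):
        p=tcp_for_corner(c,np.radians(th));q=ik(p,R.from_matrix(tilt(np.radians(th))).as_rotvec());print(th,np.round(p,3),None if q is None else np.round(q,2))
move_l([.48,-.104,.004],.3)
move_l([.54,-.104,.004],.2)
print(move_l([.60,-.104,.004],.04,until_force=25))
s=get_state();print(s["position"],s["contact_force"],s["clock"])
move_l([.47,-.104,.01],.3)
p=tcp_for_corner([.56,-.092,.11],np.radians(50))
movep(p,R.from_matrix(tilt(np.radians(50))).as_rotvec())
look("m1",[]);s=get_state();print(s["position"],p,s["clock"])
for n in ["switch_clip","switch_bar"]: print(n,tip_of("wrist",n)[:2],[ (d["score"],d["centre"]) for d in silhouettes("wrist",n)[:2]])
E
```

```text
[0.56719864 0.0227124  0.018     ] [0.48252151 0.0249481  0.018     ]
45 [ 0.59  -0.092  0.075] [-0.45  0.35 -1.13 -0.65  0.31 -0.32]
45 [ 0.668 -0.092  0.075] [-0.37  0.43 -0.95 -0.56  0.26 -0.27]
45 [ 0.668 -0.092  0.115] [-0.37  0.33 -0.92 -0.43  0.26 -0.27]
50 [ 0.592 -0.092  0.076] [-0.47  0.43 -1.21 -0.89  0.35 -0.31]
50 [ 0.67  -0.092  0.076] [-0.39  0.48 -1.02 -0.77  0.29 -0.25]
50 [ 0.67  -0.092  0.116] [-0.39  0.37 -1.   -0.64  0.29 -0.25]
True
[ 0.55436151 -0.10360231  0.00261611] [ 0.0705185   0.67557846 -0.19847293] 38.5667
[ 0.57311089 -0.0924618   0.0855769 ] [ 0.5720803  -0.0920604   0.08550382] 40.325
switch_clip [] [(0.7, [324.2, 440.3])]
switch_bar [{'centre': [323.7, 425.9], 'score': 0.73}] [(0.78, [318.7, 437.8])]
```

View pics/m1.png

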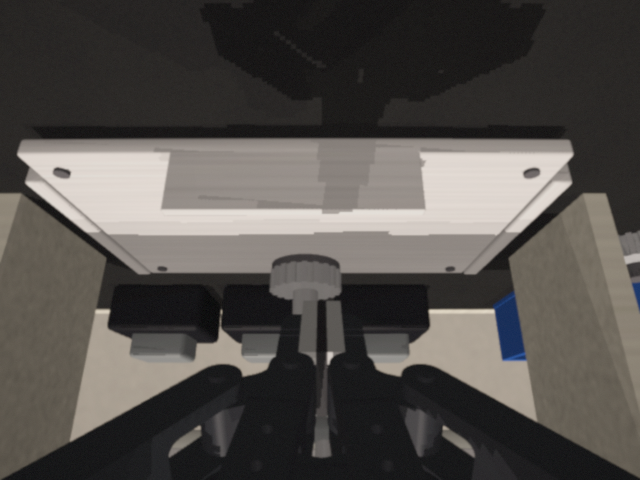

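```bash
python3 - <<'E'
from h import *
d=np.load("pics/m1.npz");T=d["T"];f=dict(zip(["fx","fy","cx","cy","k1"],d["K"]))
for px in [(323.7,425.9),(319,438),(322,420),(322,450)]: print(np.round(onz(f,T,px,.138),4))
for x in (.645,.655,.665):
  for y in (-.116,-.092,-.068): print(x,y,np.round(proj(f,T,[x,y,.138])))
cv2.imwrite("pics/m2.png",cv2.resize(d["img"][340:480,200:440,::-1],None,fx=3.3,fy=3.3,interpolation=cv2.INTER_CUBIC))
E
```

```text
[ 0.5763 -0.0914  0.138 ]
[ 0.4704 -0.0922  0.138 ]
[ 1.0082 -0.0934  0.138 ]
[ 0.4434 -0.0917  0.138 ]
0.645 -0.116 [[278. 424.]]
0.645 -0.092 [[323. 424.]]
0.645 -0.068 [[367. 424.]]
0.655 -0.116 [[280. 423.]]
0.655 -0.092 [[323. 423.]]
0.655 -0.068 [[365. 423.]]
0.665 -0.116 [[281. 423.]]
0.665 -0.092 [[323. 423.]]
0.665 -0.068 [[364. 423.]]
```

View pics/m2.png

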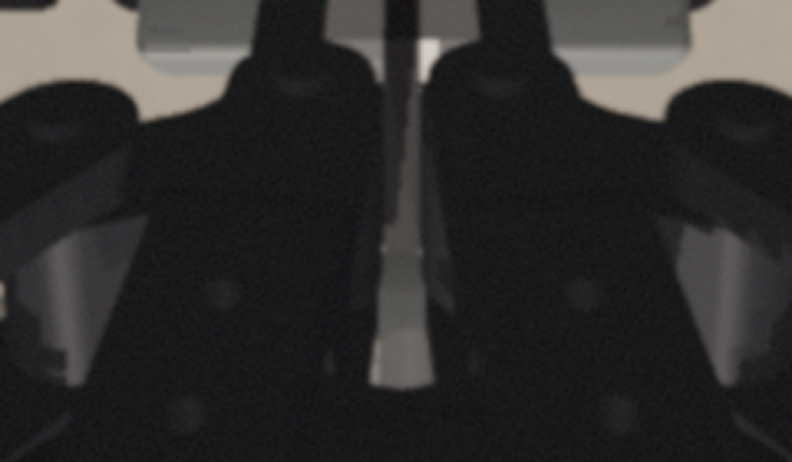

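```bash
python3 - <<'E'
from h import *
th=np.radians(50);r=R.from_matrix(tilt(th)).as_rotvec()
print(move_l(tcp_for_corner([.656,-.092,.108],th),.10,rot=r,until_force=8))
s=get_state();print(np.round(s["position"],4),np.round(s["contact_force"],2),s["clock"])
p=tcp_for_corner([.656,-.092,.155],th)
print(move_l(p,.03,until_force=14))
s=get_state();z=s["position"][2];print("corner z",z-tcp_for_corner([0,0,0],th)[2],np.round(s["position"],4),np.round(s["contact_force"],2),s["clock"])
look("n1",[])
E
```

```text
False
[ 0.6673 -0.0919  0.083 ] [ 0.64 -0.31  0.21] 41.6333
True
corner z 0.1351765055148961 [ 0.6639 -0.0912  0.1107] [-0.34 -0.61 -0.02] 42.6583
```

View pics/n1.png

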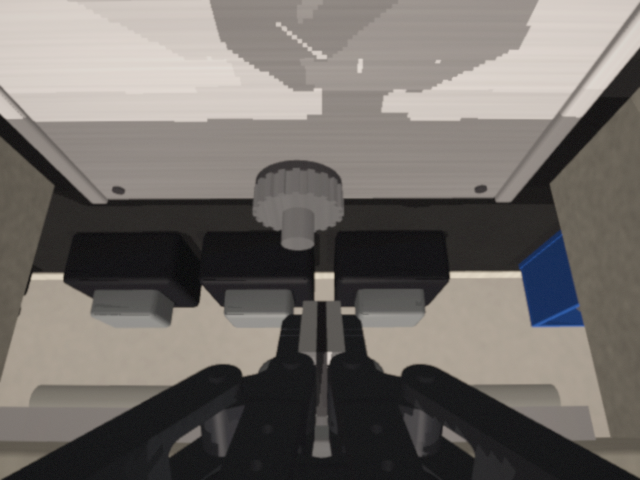

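```bash
python3 - <<'E'
from h import *
th=np.radians(50);o=tcp_for_corner([0,0,0],th)
s=get_state();print(np.round(s["contact_force"],2))
p=s["position"].copy();p[2]+=.02
print(move_l(p,.02,until_force=28))
s=get_state();print("corner",np.round(s["position"]-o,4),np.round(s["contact_force"],2),s["clock"])
f=grab_frame("scene");cv2.imwrite("pics/o1.png",f["img"][:,:,::-1])
E
```

```text
[ 0.06 -0.08 -0.47]
False
corner [ 0.6475 -0.09    0.1513] [-12.6    0.77  -2.31] 43.9417
```

View pics/o1.png

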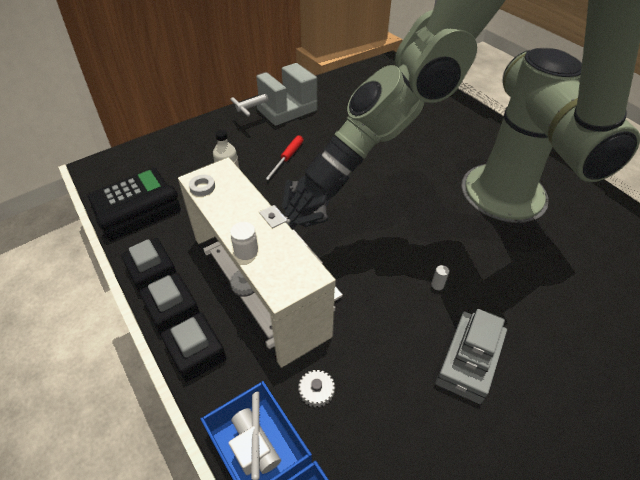

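```bash
python3 - <<'E'
from h import *
th=np.radians(50);o=tcp_for_corner([0,0,0],th);r=R.from_matrix(tilt(th)).as_rotvec()
s=get_state();p=s["position"].copy()
move_l(p+[-.008,0,-.02],.1)
move_l(tcp_for_corner([.635,-.092,.100],th),.15,rot=r)
move_l(tcp_for_corner([.663,-.092,.100],th),.1,rot=r)
s=get_state();print("corner",np.round(s["position"]-o,4),np.round(s["contact_force"],2),s["clock"])
a=[]
for z in (.112,.116,.120,.124,.127,.130,.133,.136):
    hit=move_l(tcp_for_corner([.663,-.092,z],th),.03,rot=r)
    s=get_state();print(z,"corner",np.round(s["position"]-o,4),np.round(s["contact_force"],2),s["clock"])
    if np.linalg.norm(s["contact_force"])>20: break
E
```

```text
corner [ 0.6637 -0.092   0.1012] [0.15 0.77 0.41] 45.2
0.112 corner [ 0.6631 -0.0921  0.1124] [-0.08 -0.52  0.26] 45.75
0.116 corner [ 0.6631 -0.0921  0.1162] [-0.12  0.74 -0.38] 46.0333
0.12 corner [ 0.6632 -0.0921  0.1204] [-0.07  1.49  0.12] 46.3167
0.124 corner [ 0.6627 -0.0919  0.1239] [-1.49  0.17  0.24] 46.6
0.127 corner [ 0.662  -0.0918  0.1261] [-2.43 -0.14 -3.1 ] 46.85
0.13 corner [ 0.6616 -0.0917  0.1285] [-3.2  -0.71 -7.23] 47.1
0.133 corner [ 0.6602 -0.0915  0.1299] [ -5.35  -0.1  -15.42] 47.35
0.136 corner [ 0.6588 -0.0912  0.1312] [ -5.57  -1.94 -23.43] 47.6
```

```bash
python3 - <<'E'
from h import *
sleep(.3)
th=np.radians(50);o=tcp_for_corner([0,0,0],th);r=R.from_matrix(tilt(th)).as_rotvec()
s=get_state();print("corner",np.round(s["position"]-o,4),np.round(s["contact_force"],2),s["clock"])
move_l(tcp_for_corner([.660,-.092,.105],th),.1,rot=r)
move_l(tcp_for_corner([.55,-.092,.105],th),.25,rot=r)
ok=[]
for t in (85,80,75,70,65):
  for x in (.40,.45,.48,.5):
    for y in (-.092,):
      for z in (.12,.16,.2):
        q=ik([x,y,z],R.from_matrix(tilt(np.radians(t))).as_rotvec())
        if q is not None: ok.append((t,x,z,np.round(q,2).tolist()))
for a in ok[:12]: print(a)
print(get_state()["clock"])
E
```

```text
corner [ 0.6588 -0.0912  0.1312] [ -5.19  -1.35 -23.64] 47.9
48.95
```

```bash
python3 - <<'E'
from h import *
let_go()
look("p1",[]);print(get_state()["clock"])
d=np.load("pics/p1.npz");T=d["T"];f=dict(zip(["fx","fy","cx","cy","k1"],d["K"]))
for n,P in [("off",[.652,-.092,.138]),("on",[.652,-.092,.146]),("edge",[.636,-.092,.17]),("housing",[.644,-.092,.162])]: print(n,np.round(proj(f,T,P)))
print(tip_of("wrist","switch_bar")[:2],tip_of("wrist","switch_clip")[:2])
cv2.imwrite("pics/p2.png",cv2.resize(d["img"][340:480,220:420,::-1],None,fx=4,fy=4,interpolation=cv2.INTER_CUBIC))
E
```

```text
49.7833
off [[322. 433.]]
on [[322. 448.]]
edge [[322. 501.]]
housing [[322. 482.]]
[{'centre': [320.5, 448.8], 'score': 0.69}] []
```

View pics/p1.png

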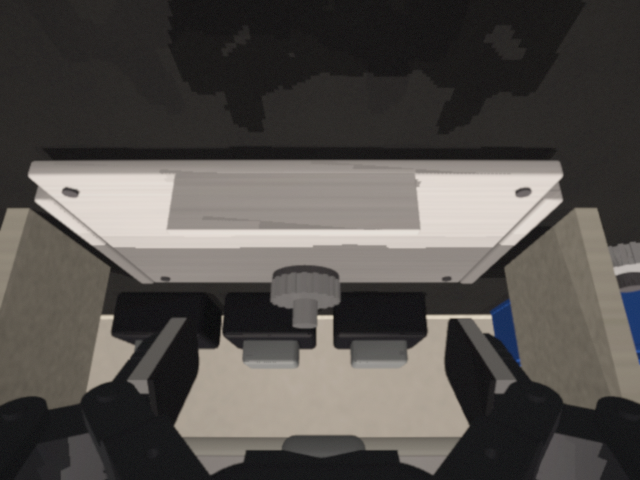

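View pics/p2.png

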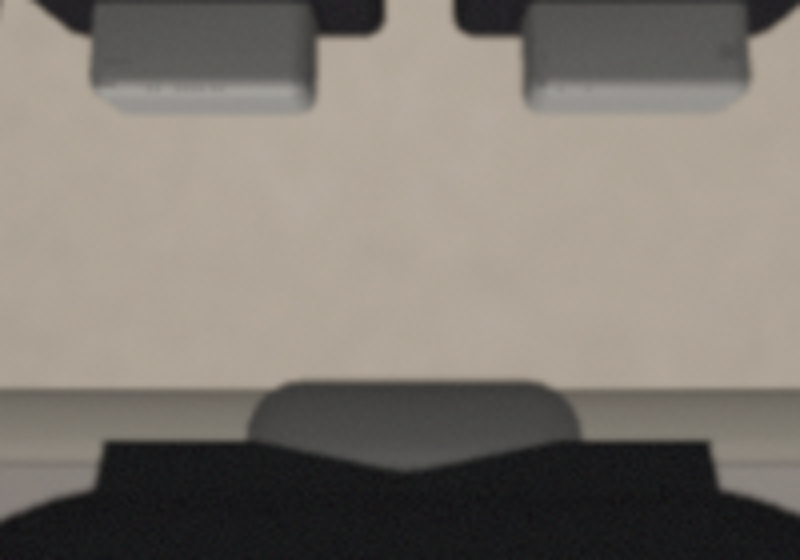

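```bash
python3 - <<'E'
from h import *
s=get_state();move_l(s["position"]+[-.04,0,0.0],.2)
s=get_state();print(np.round(s["contact_force"],2),s["clock"])
f=grab_frame("scene");T=f["cam_to_world"]
for n,D,z in (("base_case",BD,0),("short_case",SD,.09)):
    d=silhouettes("scene",n)
    if d: print(n,fit([(f,T,d[0]["mask"].astype(float))],D,z,[.4535,.2893,.478]))
sign_off()
E
```

```text
Traceback (most recent call last):
cell.MotionError: the arm cannot follow that straight line within its joint ranges
```

```bash
python3 - <<'E'
from h import *
s=get_state()
print(np.round(s["contact_force"],2),s["clock"])
f=grab_frame("scene");T=f["cam_to_world"]
for n,D,z in (("base_case",BD,0),("short_case",SD,.09)):
    d=silhouettes("scene",n)
    if d: print(n,fit([(f,T,d[0]["mask"].astype(float))],D,z,[.4535,.2893,.478]))
sign_off()
E
```

```text
[-0.14  0.72  0.31] 49.8833
base_case (array([0.45304371, 0.28767044, 0.47407457]), np.float64(0.9906456329636997))
short_case (array([0.45284429, 0.2872794 , 0.41607911]), np.float64(0.13202424656364722))
the job is handed in; nothing more can be done
```

I stacked both small cases on the large one, pushed the tray home and pushed the lamp switch up. I handed the job in at about 50 s of the 72 s allowed.

**Checks**
- **Stack:** just after each was placed, the wrist camera put the long case about 1 mm and the short case about 2 mm off centre, both nearly parallel. A rougher scene-camera fit at the end put the short case within about 1 mm of the large case's centre. It read the short case's yaw as 0.42 rad against 0.47 rad for the large case, which is still inside the 0.15 rad limit. The final fit of the large case is weak because the stack hides part of it. It sat within about 2 mm of its starting place.
- **Tray:** a second, harder push (25 N) stopped at the same x within 1 mm, so the tray is at its hard stop.
- **Switch:** the last upward push met stiff resistance of about 23 N, against about 4 N to move the bar. The bar's lower edge in the wrist picture then matched the fully-up position.
- **Robot:** clear of everything at hand-in, with force readings at noise level.

**What went wrong or disagreed**
- **Fingertip length:** the fingertips end about 25 mm short of the stated TCP. My first grasp therefore closed on top of the long case. On the second try I forgot to open the fingers and pressed on it again, at about 16 N. This slid the case, and probably the tray with it, by about 4 mm. I corrected for the offset from then on.
- **Switch push:** my first upward push slipped off the front of the bar, so I repeated it deeper.
- **Final retreat:** an extra retreat move just before hand-in was refused by the joint limits, so the arm stayed where it was.

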